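# Switch the battery sorter to its other chute

### The job

With the fingertips only, press down the raised end of the sorter's seesaw gate so that it rocks over its pivot and stays tipped the other way. Then push the waiting battery sideways off its ledge onto the gate and let it roll down that other chute into its pocket by itself. Grip and lift nothing, press gently, and leave the things round the sorter alone.

Things in the scene. Friction and masses are not known exactly. Their poses are not given: they have to be found in the camera images.
- sorter: Fixed battery sorter of grey sheet metal, 404 mm wide, 167 mm high at the ledge. Origin on the worktop under the middle of the gate's axle; x axis from its push pads (robot side) to its back, y to its left, z up. At each end of the gate an equal chute slopes down outwards, from y = 62 to 150 mm either side, into a catch pocket.
- gate (a joint): Tilt of the aluminium seesaw gate, rad, stops at -0.45 and +0.45. Positive: left (+y) end raised, parts roll down the right chute; negative: right end raised, parts roll left. Over-centre weights (two steel discs above the axle) hold it at either stop: it rocks with about 1 N on the raised pad, and once past level falls to the other stop and stays. Starts at one stop. Axle along sorter x at z = 115 mm; tray 150 mm long, 58 mm wide inside.
- pad_left (a point): Centre of the upper face of the gate's left push pad: a flat ribbed black pad, 42 mm (x) by 36 mm (y), sticking out forward from the gate's left end. It moves with the gate: at the axle's middle it is 54 mm forward and 57 mm left; about 145 mm above the worktop when raised, 96 mm when down. Free above and around; only the base far below it.
- pad_right (a point): The same for the right push pad, 57 mm to the right of the axle's middle.
- ledge_lip (a point): Middle of the open left edge (lip) of the feed ledge, on its top (163 mm high). The ledge is a small level plate held from behind over the gate's right half: it runs from this lip 36 mm to the right (sorter -y), open at both left and right edges and free above; 3 mm rails at its front and back ends, 54 mm apart. The lip is just right of the axle, about 40 mm above the gate's floor. Axes as the sorter's.
- pocket_left (a point): Centre of the floor (19 mm high) of the left catch pocket, at the foot of the left chute: 44 mm long in y and 64 mm wide in x inside, open above, side walls to 74 mm and end wall to 94 mm above the worktop. Axes as the sorter's.
- pocket_right (a point): The same for the right catch pocket.
- battery_center (a point): Centre of the one waiting battery: a round cell about 17 mm in diameter, 50 mm long, 20 to 35 g. It lies crosswise on the ledge (its length along the sorter's x), centre 171 mm above the worktop and 18 to 25 mm to the right of the lip. Pushed to the left (sorter +y) at the middle of its right flank it rolls over the lip, drops onto the middle of the gate and rolls down whichever side is low.
- rubber: Bystander lying on the worktop by the sorter, loose: small eraser in a blue sleeve, 21x45x13 mm. Origin at the centre of its underside.
- staple_box: Bystander lying on the worktop by the sorter, loose: small blue carton, 36x62x30 mm. Origin at the centre of its underside.
- stamp: Bystander lying on the worktop by the sorter, loose: hand stamp with a red handle, 30x50x74 mm. Origin at the centre of its underside.
- marker: Bystander lying on the worktop by the sorter, loose: black marker pen, 15x128x16 mm. Origin at the centre of its underside.
- stick: Bystander lying on the worktop by the sorter, loose: green memory stick, 18x52x9 mm. Origin at the centre of its underside.
- battery: The same waiting battery as battery_center; origin on its mantle half-way along, y along its length (it turns as the battery rolls).

How it is judged (in metres and radians):
On the way, in this order (a step that is already met when the one before it is completed fails the run):
1. the gate is tipped against its other stop while the battery still lies on the ledge (distance of pad_left from where it was at the start of the episode above 0.032 m and (value of joint gate above 0.4 rad or value of joint gate below -0.4 rad) and y of battery_center in the frame of sorter below -0.012 m and z of battery_center in the frame of sorter above 0.16 m), for 0.2 s.
2. the battery has come off the ledge onto the gate (x of battery_center in the frame of sorter between -0.035 and 0.035 m and y of battery_center in the frame of sorter between -0.09 and 0.09 m and z of battery_center in the frame of sorter between 0.085 and 0.15 m), for 0.02 s.
3. the battery is in the pocket of the chute that the gate now feeds (((value of joint gate below -0.4 rad and y of battery_center in the frame of sorter above 0.152 m and distance of pad_left from where it was at the start of the episode above 0.032 m and z of battery_center in the frame of sorter between 0.015 and 0.055 m and x of battery_center in the frame of sorter between -0.035 and 0.035 m) or (value of joint gate above 0.4 rad and y of battery_center in the frame of sorter below -0.152 m and distance of pad_left from where it was at the start of the episode above 0.032 m and z of battery_center in the frame of sorter between 0.015 and 0.055 m and x of battery_center in the frame of sorter between -0.035 and 0.035 m))), for 0.2 s.
At the end, for the whole second after the job is handed in: The gate rests within 0.05 rad of the stop opposite to the one where it started, and the battery lies still in the catch pocket at the foot of the chute on the gate's low side (its centre inside the pocket, less than 55 mm above the worktop) (((value of joint gate below -0.4 rad and y of battery_center in the frame of sorter above 0.152 m and distance of pad_left from where it was at the start of the episode above 0.032 m and z of battery_center in the frame of sorter between 0.015 and 0.055 m and x of battery_center in the frame of sorter between -0.035 and 0.035 m) or (value of joint gate above 0.4 rad and y of battery_center in the frame of sorter below -0.152 m and distance of pad_left from where it was at the start of the episode above 0.032 m and z of battery_center in the frame of sorter between 0.015 and 0.055 m and x of battery_center in the frame of sorter between -0.035 and 0.035 m)) and linear speed of battery below 0.03 m/s); the robot touches nothing.
It fails at once if the battery is lifted (its centre more than 30 mm above where it lies on the ledge) (z of battery_center in the frame of sorter above 0.202 m).
It fails at once if the fingers touch the battery after it has left the ledge: it must roll by itself (contact force between the fingers and battery above 0.05 N and z of battery_center in the frame of sorter below 0.14 m).
It fails at once if the fingers press the sorter or its gate with more than 40 N (contact force between the fingers and sorter above 40 N).
It fails at once if a bystander is moved by more than 20 mm (distance of any of rubber, staple_box, stamp, marker, stick from where it was at the start of the episode above 0.02 m).
It also fails if it takes over 40 s, if anything falls off the work surface, if the arm or the gripper's body presses on something with over 40 N, if the wrist force passes 120 N, or if a joint passes its speed limit or range.

### The arm

A 6-joint arm with a two-finger parallel gripper is mounted at the origin on a cart in front of the work surface, level with it; the furniture and walls round the work are solid. World frame = base frame: x ahead of the robot, y to its left, z up, the work surface at z = 0. Lengths are in mm, angles in rad, forces in N, time in s.
With the tool pointing down it reaches from about 350 to 775 mm from the base axis. Payload 7.3 kg.
Tool frame: the origin (TCP) lies at the very end of the fingers, on their centre line; the grasp point (between the pads) lies 19 mm behind it; z points along the fingers, y is the line along which they close (so a half turn about z gives the same grasp; the last joint's range is limited). The gripper opens to 92 mm and grips with 3 to 60 N. Pads are 19 mm wide; open, the fingers measure 130 mm over their backs; the gripper's body (75 mm by 190 mm) begins 47 mm behind the grasp point.
Start: joints at [1.04, 0.342, 1.524, -0, 1.275, -0.146], TCP at [197.059, 486.634, 226.741] pointing down, gripper open.
Joint ranges: [-2.53, 2.53], [-0.77, 2.02], [0.04, 2.7], [-1, 4.14], [0.28, 2.66], [-3.11, 3.11]. Speed limits (rad/s): [2.57, 2.57, 3.14, 3.14, 3.14, 3.14].

### API

Orientations are given as [roll, pitch, yaw] about the fixed x, y, z axes, in that order (R = Rz(yaw) Ry(pitch) Rx(roll)).
In Python, from plant import bot gives the robot as it stands.
- The arm moves only by the tool send_rows, never from a script. Its argument "rows" is a list of rows, each an object of numbers: "x", "y", "z": the shift along the tool's x, y, z in units of 0.2 m (1.0 is 0.2 m); "ax", "ay", "az": the turn, a rotation vector about the tool's x, y, z in units of 60 degrees (1.0 is 60 degrees); "jaw": the opening, from -1 (shut) to 1 (fully open), so that 0 is half open. In form: [{"x": .., "y": .., "z": .., "ax": .., "ay": .., "az": .., "jaw": ..}, ...]. A call has exactly 10 rows; each row is the pose to reach, as a shift and turn from the pose commanded when the call began, along the tool's axes at that moment; what a row does not reach only later rows make up. A row lasts 1/8 s, in which the tool goes at most 62.5 mm and 10.7 degrees, less where a joint would pass 70% of its speed; a pose out of reach is approached as far as the arm can. A call with a number of a shift or a turn outside -1 to 1 is refused whole. A call with a gripper value outside its range is refused whole. The fingers move at their own pace and stop on an object; the grip force is fixed at half the most. Time passes only in rows, so rows that repeat a pose let the fingers close, or fill a call up. It gives the time, the measured TCP pose, the force, the opening and the grip force at its end, in the units of the state.
- bot.get_obs(): the state, without advancing time (a new reading comes with each control period).
- bot.capture(name): name is "scene" or "side" or "wrist"; returns (picture, depth): 480x640x3 uint8, red, green, blue; 480x640 float32, mm along the optical axis (not along the pixel's ray), 0 where there is no reading.
- bot.camera_model(name): a dict with "vertical_fov" (degrees; the focal length in pixels is half the picture's height over the tangent of half this angle, whatever the lens; pixels are square), "cx", "cy" (the principal point, pixels), "k1" (the pictures are not rectified: a ray, as slopes to the right and down, at radius r is drawn at 1 + k1 r^2 times it, then the intrinsics apply), "R" (3x3) and "t" (3): a world point X has camera coordinates R X + t; the wrist camera has in their place "T_tool_cam" (4x4, takes a point from camera to tool coordinates, whose origin is the TCP and whose axes are the flange's). Camera axes: x right, y down, z forward; pixel columns grow to the right and rows downward; lengths in mm; the calibration is good to about 2 mm. A picture is of the moment at which its call begins: read the wrist's pose just before it. camera_model takes no time and is no camera call.
- bot.close_job(): hands the job in; it is judged then, once.
The state is a dict: "time": time; "joint_positions": joint angles; "dq": joint speeds; "tau": joint torques, N m; "tool_pos": TCP position; "tcp_rot": TCP orientation; "contact_force": force on the tool from outside, world axes, zero at the start; "moment": the same for the moment, N m; "grip_width": finger opening in mm; "finger_force": force on a finger pad.
Only numpy, scipy, OpenCV 4.12 (cv2) and the standard library are available. Lean on these libraries where they do the work, as an engineer would, in place of code of your own. Each camera call takes 0.05 s, during which the arm holds its last target. There are 200 camera calls.

## Working session

There is one attempt and no reset: what is moved stays moved. The work goes in short steps, Python scripts to look and compute and a tool call to move; the robot and the scene stay as the last step left them, time stands still between calls to the robot, and variables do not carry over. Pictures are saved under pics/ and viewed, at most 10 in all, crops included, and the job is handed in when it is done.

Besides the shell and the picture viewer there is one more tool, called after "Emit:" as name(argument=value, ...) on one line, values as JSON. send_rows: Moves the arm, as the interface text tells. Its arguments: {"type":"object","properties":{"rows":{"type":"array","items":{"type":"object","properties":{"x":{"type":"number","minimum":-1,"maximum":1},"y":{"type":"number","minimum":-1,"maximum":1},"z":{"type":"number","minimum":-1,"maximum":1},"ax":{"type":"number","minimum":-1,"maximum":1},"ay":{"type":"number","minimum":-1,"maximum":1},"az":{"type":"number","minimum":-1,"maximum":1},"jaw":{"type":"number"}}}}},"required":["rows"]}

```bash
mkdir -p pics; cat > h.py <<'E'
import numpy as np, cv2, json
from plant import bot
def snap(n,f):
    o=bot.get_obs(); p,d=bot.capture(n); cv2.imwrite('pics/'+f+'.png',p[:,:,::-1]); np.savez('pics/'+f+'.npz',p=p,d=d,pos=o['tool_pos'],rot=o['tcp_rot']); return p,d,o
def cloud(n,d,o=None):
    from scipy.spatial.transform import Rotation as Ro
    m=bot.camera_model(n); f=240/np.tan(np.radians(m['vertical_fov'])/2)
    v,u=np.mgrid[0:480,0:640].astype(float)
    K=np.array([[f,0,m['cx']],[0,f,m['cy']],[0,0,1]])
    x=(u-m['cx'])/f; y=(v-m['cy'])/f; a,b=x.copy(),y.copy()
    for _ in range(10):
        s=1+m['k1']*(a*a+b*b); a,b=x/s,y/s
    P=np.stack([a*d,b*d,d],-1)
    if n=='wrist':
        T=np.array(m['T_tool_cam']); R=Ro.from_euler('xyz',o['tcp_rot']).as_matrix()
        return (P@T[:3,:3].T+T[:3,3])@R.T+np.array(o['tool_pos'])
    return (P-np.array(m['t']))@np.array(m['R'])
E
python3 - <<'E'
from h import *
for n in('scene','side'):
    p,d,o=snap(n,n+'0')
print(o)
for n in('scene','side','wrist'): print(n,bot.camera_model(n))
E
```

```text
{'time': 0.05, 'joint_positions': array([ 1.04000053e+00,  3.42699322e-01,  1.52500506e+00,  4.71570229e-05,
        1.27540816e+00, -1.45997759e-01]), 'dq': array([-0.00101716,  0.00070047, -0.0005583 ,  0.0003487 , -0.00011848,
       -0.00058214]), 'tau': array([ 1.16059411e-03, -4.32432103e+01, -2.44988859e+01,  7.19427061e-02,
        5.23402705e-02, -4.85633234e-05]), 'tool_pos': array([196.82893758, 486.27199181, 226.06128646]), 'tcp_rot': array([-3.14009549e+00, -2.65727372e-04,  2.75678065e+00]), 'contact_force': array([-0.12779671,  0.19540329, -0.69502681]), 'moment': array([-0.04985492, -0.0374094 , -0.02097485]), 'finger_force': 0.0, 'grip_width': 91.8191045135476}
scene {'vertical_fov': 47.817713006237625, 'cx': 319.02080548862557, 'cy': 229.33789523581805, 'k1': -0.07656680458250394, 'R': array([[ 0.86501351, -0.5016258 , -0.01109917],
       [-0.3392637 , -0.56844911, -0.74951034],
       [ 0.36966441,  0.65210211, -0.66189959]]), 't': array([-515.83887468,  309.01906073,  773.92713775])}
side {'vertical_fov': 56.93042461309926, 'cx': 322.6596880934009, 'cy': 245.70953653851305, 'k1': -0.011476461780359243, 'R': array([[-0.89756943, -0.44028183,  0.02282604],
       [-0.24453283,  0.45409374, -0.8567395 ],
       [ 0.36684167, -0.7745649 , -0.51524402]]), 't': array([565.65649854, 254.98992902, 810.20465567])}
wrist {'vertical_fov': 66.33544511877454, 'cx': 314.08598755866484, 'cy': 239.0021485914114, 'k1': -0.06293674400660815, 'T_tool_cam': array([[ 1.62844901e-03, -9.58236254e-01, -2.85973127e-01,
         7.62266512e+01],
       [ 9.99998286e-01,  1.30854731e-03,  1.30973405e-03,
         6.27369730e-01],
       [-8.80825286e-04, -2.85974770e-01,  9.58236743e-01,
        -1.58973582e+02],
       [ 0.00000000e+00,  0.00000000e+00,  0.00000000e+00,
         1.00000000e+00]])}
```

View pics/scene0.png

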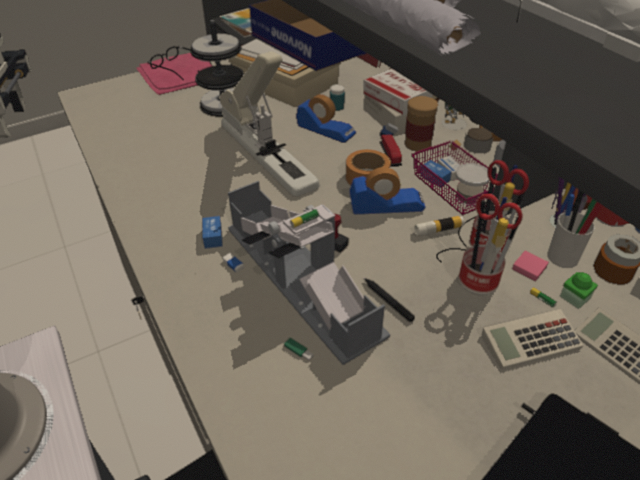

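View pics/side0.png

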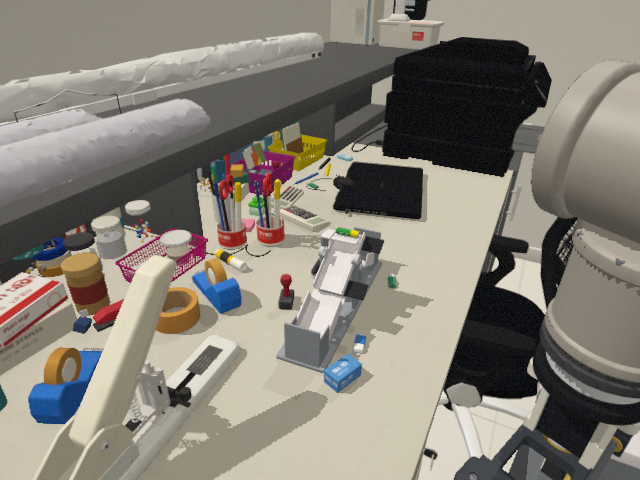

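The scene view shows the sorter running from (240,205) to (360,340), with the battery at about (303,217) and the pads at about (255,240) and (283,262). In the side view the battery is at (348,232). Next I'll measure positions and zoom in.

```bash
python3 - <<'E'
from h import *
a=np.load('pics/scene0.npz'); C=cloud('scene',a['d']); b=np.load('pics/side0.npz'); S=cloud('side',b['d'])
q=lambda C,u,v:np.round(C[v,u]).tolist()
for u,v in[(303,217),(255,241),(283,259),(237,190),(350,355),(387,335),(232,232),(211,232),(233,262),(297,348),(388,298)]: print('sc',u,v,q(C,u,v))
for u,v in[(348,232),(368,242),(374,240),(320,280),(300,330)]: print('si',u,v,q(S,u,v))
# battery by colour (yellow/green saturated)
for n,X,D in(('scene',C,a),('side',S,b)):
    hsv=cv2.cvtColor(D['p'],cv2.COLOR_RGB2HSV); m=(hsv[...,1]>110)&(hsv[...,0]>18)&(hsv[...,0]<85)&(X[...,2]>150)&(X[...,2]<200)&(X[...,0]<620)
    P=X[m]; print(n,m.sum(),P.mean(0).round(),P.min(0).round(),P.max(0).round())
# shelf height near
print('top heights',[ (C[v,u]).round().tolist() for u,v in[(450,90),(540,160),(610,200)]])
im=cv2.resize(a['p'][170:370,190:400],None,fx=2.8,fy=2.8,interpolation=cv2.INTER_CUBIC); cv2.imwrite('pics/c1.png',im[:,:,::-1])
E
```

```text
sc 303 217 [571.0, 4.0, 177.0]
sc 255 241 [510.0, 71.0, 101.0]
sc 283 259 [538.0, 22.0, 84.0]
sc 237 190 [545.0, 232.0, 93.0]
sc 350 355 [560.0, -163.0, 13.0]
sc 387 335 [635.0, -159.0, 10.0]
sc 232 232 [516.0, 215.0, 8.0]
sc 211 232 [473.0, 214.0, 29.0]
sc 233 262 [482.0, 129.0, 13.0]
sc 297 348 [494.0, -106.0, 11.0]
sc 388 298 [681.0, -96.0, 15.0]
si 348 232 [571.0, 11.0, 174.0]
si 368 242 [535.0, -18.0, 145.0]
si 374 240 [523.0, -23.0, 150.0]
si 320 280 [594.0, 91.0, 94.0]
si 300 330 [561.0, 237.0, 88.0]
scene 154 [570.   2. 177.] [551.  -4. 170.] [596.  10. 181.]
side 179 [ 535. -317.  175.] [ 337. -943.  151.] [606.  16. 199.]
top heights [[848.0, 3.0, 329.0], [850.0, -195.0, 307.0], [850.0, -312.0, 314.0]]
```

View pics/c1.png

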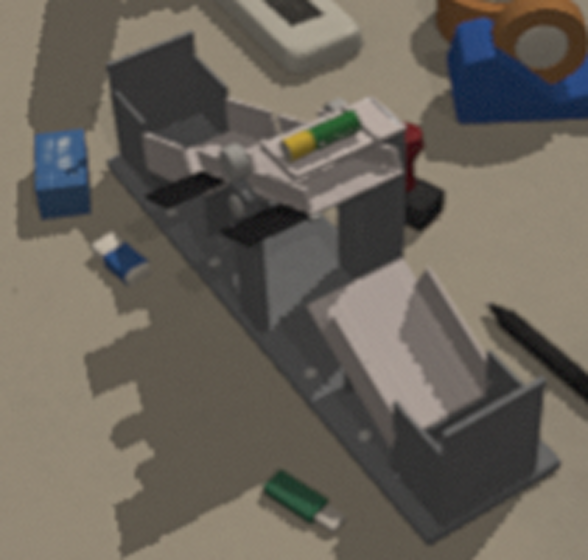

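Zoomed crop: the raised pad is the right one, at crop (265,225), and the left pad at crop (185,190) is down. So I press the right pad, and the battery will then roll right. One more measurement for yaw and origin.

```bash
python3 - <<'E'
from h import *
a=np.load('pics/scene0.npz'); C=cloud('scene',a['d']); g=a['p'].max(-1)
def comp(lo,hi,thr):
    m=((g<thr)&(C[...,2]>lo)&(C[...,2]<hi)&(C[...,0]<560)&(C[...,0]>430)&(abs(C[...,1]-20)<150)).astype(np.uint8)
    n,l,s,c=cv2.connectedComponentsWithStats(m)
    for i in range(1,n):
        if s[i,4]>40: P=C[l==i]; print(lo,s[i,4],c[i].round(),np.median(P,0).round(1),np.percentile(P,3,0).round(),np.percentile(P,97,0).round())
comp(85,165,45)
# base corners intersected with z plane ~10: print cloud at precise pixels
m=((C[...,2]>4)&(C[...,2]<16)&(C[...,0]>450)&(C[...,0]<640)&(abs(C[...,1]-20)<230)&(g<110)).astype(np.uint8)
n,l,s,c=cv2.connectedComponentsWithStats(m); i=1+s[1:,4].argmax(); P=C[l==i][:,:2]
print(s[i],cv2.minAreaRect(P.astype(np.float32)))
# battery axis
hsv=cv2.cvtColor(a['p'],cv2.COLOR_RGB2HSV); m=(hsv[...,1]>110)&(hsv[...,0]>18)&(hsv[...,0]<85)&(C[...,2]>168)&(C[...,2]<190)&(C[...,0]<620)
Q=C[m]; print(cv2.fitLine(Q[:,:2].astype(np.float32),2,0,.01,.01).ravel(),Q.max(0),Q.min(0))
E
```

```text
85 166 [255. 238.] [513.9  82.   98. ] [497.  69.  89.] [535.  99. 104.]
85 230 [283. 250.] [522.6 -17.8 146.6] [505. -33. 116.] [542.  22. 153.]
[ 228  224  162  140 3196] ((577.1152954101562, 36.19505310058594), (99.2685775756836, 402.1323547363281), 4.050844192504883)
[9.9607915e-01 8.8466711e-02 5.7033838e+02 2.3871284e+00] [596.07262789  10.01321164 180.98243876] [550.79438402  -4.02243063 169.61937855]
```

Emit:
send_rows(rows=[{"x": -0.1, "y": -0.07, "z": -0.02, "jaw": -1}, {"x": -0.2, "y": -0.15, "z": -0.05, "jaw": -1}, {"x": -0.3, "y": -0.22, "z": -0.08, "jaw": -1}, {"x": -0.4, "y": -0.3, "z": -0.1, "jaw": -1}, {"x": -0.5, "y": -0.37, "z": -0.1, "jaw": -1}, {"x": -0.6, "y": -0.44, "z": -0.1, "jaw": -1}, {"x": -0.7, "y": -0.52, "z": -0.1, "jaw": -1}, {"x": -0.8, "y": -0.59, "z": -0.1, "jaw": -1}, {"x": -0.9, "y": -0.67, "z": -0.1, "jaw": -1}, {"x": -1, "y": -0.74, "z": -0.1, "jaw": -1}])

```text
schema error: expected keys x, y, z, ax, ay, az, jaw
```

Emit:
send_rows(rows=[{"x": -0.1, "y": -0.07, "jaw": -1}, {"x": -0.2, "y": -0.15, "jaw": -1}, {"x": -0.3, "y": -0.22, "jaw": -1}, {"x": -0.4, "y": -0.3, "jaw": -1}, {"x": -0.5, "y": -0.37, "jaw": -1}, {"x": -0.6, "y": -0.44, "jaw": -1}, {"x": -0.7, "y": -0.52, "jaw": -1}, {"x": -0.8, "y": -0.59, "jaw": -1}, {"x": -0.9, "y": -0.67, "jaw": -1}, {"x": -1, "y": -0.74, "jaw": -1}])

```text
schema error: expected keys x, y, z, ax, ay, az, jaw
```

Emit:
send_rows(rows=[{"x": -0.07, "y": -0.05, "az": -0.1, "jaw": -1}, {"x": -0.15, "y": -0.1, "az": -0.2, "jaw": -1}, {"x": -0.22, "y": -0.16, "az": -0.3, "jaw": -1}, {"x": -0.3, "y": -0.22, "az": -0.4, "jaw": -1}, {"x": -0.36, "y": -0.27, "az": -0.44, "jaw": -1}, {"x": -0.41, "y": -0.31, "az": -0.44, "jaw": -1}, {"x": -0.41, "y": -0.31, "az": -0.44, "jaw": -1}, {"x": -0.41, "y": -0.31, "az": -0.44, "jaw": -1}, {"x": -0.41, "y": -0.31, "az": -0.44, "jaw": -1}, {"x": -0.41, "y": -0.31, "az": -0.44, "jaw": -1}])

```text
schema error: expected keys x, y, z, ax, ay, az, jaw
```

```bash
python3 - <<'E'
from h import *
p,d,o=snap('wrist','w1'); C=cloud('wrist',d,o); np.save('pics/w1C.npy',C)
print({k:np.round(o[k],3) for k in('time','tool_pos','tcp_rot','contact_force','grip_width')})
yaw=.075; X=np.array([np.cos(yaw),np.sin(yaw)]);Y=np.array([-X[1],X[0]]);O=np.array([572,35])
hsv=cv2.cvtColor(p,cv2.COLOR_RGB2HSV)
m=(hsv[...,1]>110)&(hsv[...,0]>18)&(hsv[...,0]<85)&(C[...,2]>150)&(C[...,2]<200)&(C[...,0]>500)
Q=C[m]; print('batt',m.sum(),Q.mean(0),np.percentile(Q,2,0),np.percentile(Q,98,0),cv2.fitLine(Q[:,:2].astype(np.float32),2,0,.01,.01).ravel())
m=((p.max(-1)<45)&(C[...,2]>85)&(C[...,2]<165)&(C[...,0]>470)&(C[...,0]<560)).astype(np.uint8)
n,l,s,c=cv2.connectedComponentsWithStats(m)
for i in range(1,n):
    if s[i,4]>150: P=C[l==i]; print(s[i],np.median(P,0).round(1),cv2.minAreaRect(P[:,:2].astype(np.float32)))
E
```

```text
{'time': np.float64(0.1), 'tool_pos': array([196.855, 486.305, 226.118]), 'tcp_rot': array([-3.14 , -0.   ,  2.757]), 'contact_force': array([-0.067,  0.185,  0.489]), 'grip_width': np.float64(91.864)}<stdin>:7: RuntimeWarning: Mean of empty slice.
  ret = um.true_divide(
Traceback (most recent call last):
IndexError: index -1 is out of bounds for axis 0 with size 0
```

View pics/w1.png

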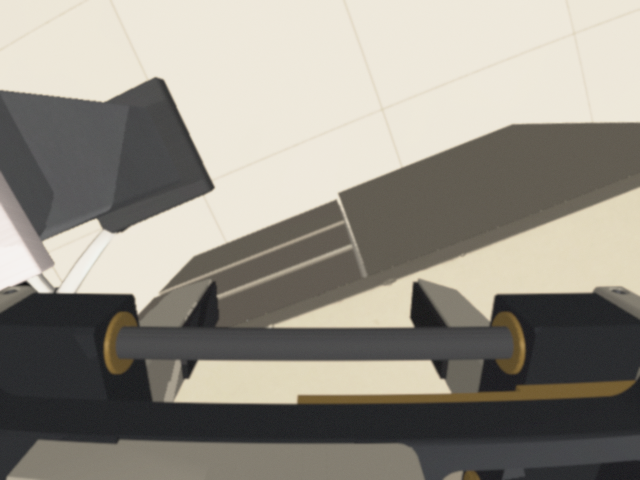

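The arm did not move because every row needs all seven keys. The wrist picture shows only the floor, the worktop edge and the open fingers. Resending.

Emit:
send_rows(rows=[{"x": -0.1, "y": -0.07, "z": -0.02, "ax": 0, "ay": 0, "az": 0, "jaw": -1}, {"x": -0.2, "y": -0.15, "z": -0.05, "ax": 0, "ay": 0, "az": 0, "jaw": -1}, {"x": -0.3, "y": -0.22, "z": -0.08, "ax": 0, "ay": 0, "az": 0, "jaw": -1}, {"x": -0.4, "y": -0.3, "z": -0.1, "ax": 0, "ay": 0, "az": 0, "jaw": -1}, {"x": -0.5, "y": -0.37, "z": -0.1, "ax": 0, "ay": 0, "az": 0, "jaw": -1}, {"x": -0.6, "y": -0.44, "z": -0.1, "ax": 0, "ay": 0, "az": 0, "jaw": -1}, {"x": -0.7, "y": -0.52, "z": -0.1, "ax": 0, "ay": 0, "az": 0, "jaw": -1}, {"x": -0.8, "y": -0.59, "z": -0.1, "ax": 0, "ay": 0, "az": 0, "jaw": -1}, {"x": -0.9, "y": -0.67, "z": -0.1, "ax": 0, "ay": 0, "az": 0, "jaw": -1}, {"x": -1, "y": -0.74, "z": -0.1, "ax": 0, "ay": 0, "az": 0, "jaw": -1}])

```text
time: 1.4
tool_pos: [327.0, 273.5, 246.6]
tcp_rot: [-3.141, -0.0, 2.757]
contact_force: [-0.9, 0.2, -1.1]
grip_width: 0.6
finger_force: 0.0
```

Emit:
send_rows(rows=[{"x": -0.1, "y": -0.07, "z": 0, "ax": 0, "ay": 0, "az": 0, "jaw": -1}, {"x": -0.2, "y": -0.15, "z": 0, "ax": 0, "ay": 0, "az": 0, "jaw": -1}, {"x": -0.3, "y": -0.22, "z": 0, "ax": 0, "ay": 0, "az": 0, "jaw": -1}, {"x": -0.4, "y": -0.3, "z": 0, "ax": 0, "ay": 0, "az": 0, "jaw": -1}, {"x": -0.5, "y": -0.37, "z": 0, "ax": 0, "ay": 0, "az": 0, "jaw": -1}, {"x": -0.6, "y": -0.44, "z": 0, "ax": 0, "ay": 0, "az": 0, "jaw": -1}, {"x": -0.7, "y": -0.52, "z": 0, "ax": 0, "ay": 0, "az": 0, "jaw": -1}, {"x": -0.8, "y": -0.59, "z": 0, "ax": 0, "ay": 0, "az": 0, "jaw": -1}, {"x": -0.9, "y": -0.67, "z": 0, "ax": 0, "ay": 0, "az": 0, "jaw": -1}, {"x": -1, "y": -0.74, "z": 0, "ax": 0, "ay": 0, "az": 0, "jaw": -1}])

```text
time: 2.65
tool_pos: [456.9, 61.3, 246.5]
tcp_rot: [-3.142, -0.0, 2.757]
contact_force: [-0.2, 0.8, 0.8]
grip_width: 0.5
finger_force: 0.0
```

Emit:
send_rows(rows=[{"x": -0.07, "y": -0.05, "z": 0, "ax": 0, "ay": 0, "az": -0.1, "jaw": -1}, {"x": -0.15, "y": -0.1, "z": 0, "ax": 0, "ay": 0, "az": -0.2, "jaw": -1}, {"x": -0.22, "y": -0.16, "z": 0, "ax": 0, "ay": 0, "az": -0.3, "jaw": -1}, {"x": -0.3, "y": -0.22, "z": 0, "ax": 0, "ay": 0, "az": -0.4, "jaw": -1}, {"x": -0.36, "y": -0.27, "z": 0, "ax": 0, "ay": 0, "az": -0.44, "jaw": -1}, {"x": -0.41, "y": -0.31, "z": 0, "ax": 0, "ay": 0, "az": -0.44, "jaw": -1}, {"x": -0.41, "y": -0.31, "z": 0, "ax": 0, "ay": 0, "az": -0.44, "jaw": -1}, {"x": -0.41, "y": -0.31, "z": 0, "ax": 0, "ay": 0, "az": -0.44, "jaw": -1}, {"x": -0.41, "y": -0.31, "z": 0, "ax": 0, "ay": 0, "az": -0.44, "jaw": -1}, {"x": -0.41, "y": -0.31, "z": 0, "ax": 0, "ay": 0, "az": -0.44, "jaw": -1}])

```text
time: 3.9
tool_pos: [509.3, -25.7, 246.8]
tcp_rot: [3.142, 0.0, -3.065]
contact_force: [0.1, -0.4, 0.2]
grip_width: -0.1
finger_force: 0.0
```

```bash
cat > look.py <<'E'
from h import *
import sys
p,d,o=snap('wrist',sys.argv[1]); C=cloud('wrist',d,o); np.save('pics/C.npy',C)
print({k:np.round(o[k],3).tolist() for k in('time','tool_pos','tcp_rot','contact_force','grip_width','joint_positions')})
hsv=cv2.cvtColor(p,cv2.COLOR_RGB2HSV)
m=(hsv[...,1]>110)&(hsv[...,0]>18)&(hsv[...,0]<85)&(C[...,2]>150)&(C[...,2]<200)&(C[...,0]>500)
Q=C[m]
if len(Q): print('batt',m.sum(),Q.mean(0).round(1),np.percentile(Q,2,0).round(1),np.percentile(Q,98,0).round(1),cv2.fitLine(Q[:,:2].astype(np.float32),2,0,.01,.01).ravel())
m=((p.max(-1)<45)&(C[...,2]>85)&(C[...,2]<165)&(C[...,0]>470)&(C[...,0]<560)).astype(np.uint8)
n,l,s,c=cv2.connectedComponentsWithStats(m)
for i in range(1,n):
    if s[i,4]>150: P=C[l==i]; print(s[i],np.median(P,0).round(1),cv2.minAreaRect(P[:,:2].astype(np.float32)))
E
python3 look.py w2
```

```text
{'time': 3.9, 'tool_pos': [509.301, -25.746, 246.821], 'tcp_rot': [3.142, 0.0, -3.065], 'contact_force': [0.134, -0.356, 0.208], 'grip_width': -0.07, 'joint_positions': [-0.201, 0.299, 1.53, 0.0, 1.313, -1.848]}
[422 243  28  21 263] [532.6  83.1  99.1] ((528.1534423828125, 85.59867858886719), (18.74053955078125, 29.806825637817383), 2.8385729789733887)
[308 254  37  28 459] [536.2  -7.9 143.2] ((533.5692138671875, -14.165672302246094), (21.340206146240234, 27.313156127929688), 2.639711856842041)
```

View pics/w2.png

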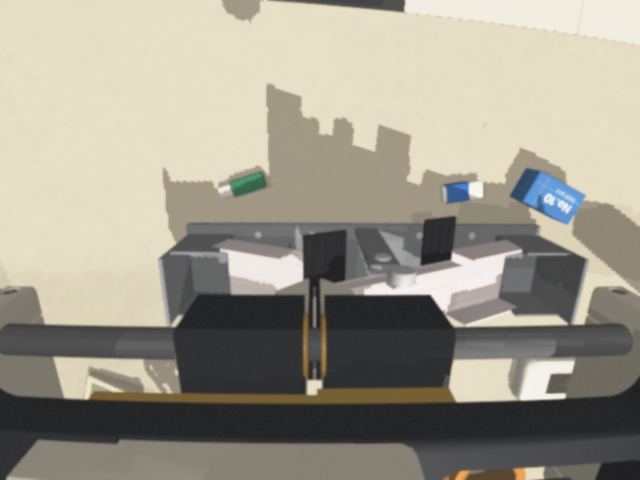

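The wrist view shows the raised right pad at (325,257), the down left pad at (438,240), and the base front edge at v≈224 from u=187 to 537. The image rows run parallel to the sorter.

```bash
python3 - <<'E'
import numpy as np
C=np.load('pics/C.npy')
for n,(u,v) in dict(baseL=(530,228),baseR=(194,228),RpadFL=(344,234),RpadFR=(306,236),RpadBL=(343,272),RpadBR=(307,278),LpadFL=(452,220),LpadFR=(427,223),LpadBL=(452,258),LpadBR=(427,261)).items(): print(n,C[v,u].round(1))
E
```

```text
baseL [518.9 221.8  11.4]
baseR [ 548.5 -156.8   11.6]
RpadFL [506.9  -3.  140.5]
RpadFR [507.  -31.3 153.1]
RpadBL [ 5.379e+02 -5.000e-01  1.392e+02]
RpadBR [500.  -29.4 247. ]
LpadFL [500.1  96.9  91.4]
LpadFR [501.6  70.5 104.3]
LpadBL [542.7 113.2  68.9]
LpadBR [536.1  76.7 102.9]
```

Emit:
send_rows(rows=[{"x": -0.02, "y": 0, "z": 0.05, "ax": 0, "ay": -0.1, "az": 0, "jaw": -1}, {"x": -0.04, "y": 0, "z": 0.12, "ax": 0, "ay": -0.2, "az": 0, "jaw": -1}, {"x": -0.045, "y": 0, "z": 0.2, "ax": 0, "ay": -0.25, "az": 0, "jaw": -1}, {"x": -0.045, "y": 0, "z": 0.27, "ax": 0, "ay": -0.25, "az": 0, "jaw": -1}, {"x": -0.045, "y": 0, "z": 0.33, "ax": 0, "ay": -0.25, "az": 0, "jaw": -1}, {"x": -0.045, "y": 0, "z": 0.38, "ax": 0, "ay": -0.25, "az": 0, "jaw": -1}, {"x": -0.045, "y": 0, "z": 0.41, "ax": 0, "ay": -0.25, "az": 0, "jaw": -1}, {"x": -0.045, "y": 0, "z": 0.41, "ax": 0, "ay": -0.25, "az": 0, "jaw": -1}, {"x": -0.045, "y": 0, "z": 0.41, "ax": 0, "ay": -0.25, "az": 0, "jaw": -1}, {"x": -0.045, "y": 0, "z": 0.41, "ax": 0, "ay": -0.25, "az": 0, "jaw": -1}])

```text
time: 5.2
tool_pos: [518.7, -25.5, 165.1]
tcp_rot: [-3.141, 0.263, -3.066]
contact_force: [-0.1, -0.1, -1.1]
grip_width: 0.6
finger_force: 0.0
```

```bash
python3 - <<'E'
from h import *
p,d,o=snap('scene','s2'); print(o['tool_pos'],o['tcp_rot'])
cv2.imwrite('pics/c2.png',cv2.resize(p[130:330,190:400],None,fx=2.8,fy=2.8,interpolation=cv2.INTER_CUBIC)[:,:,::-1])
E
```

```text
[518.65181654 -25.47429956 165.1368129 ] [-3.14143032  0.26264942 -3.06559421]
```

View pics/c2.png

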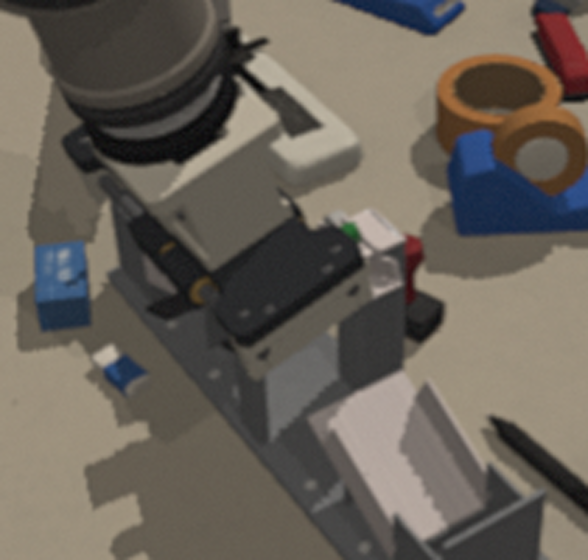

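The scene crop shows the tool leaning back over the right pad with the battery (350,230) undisturbed. The hand hides the pads, so I'll press slowly.

Emit:
send_rows(rows=[{"x": 0.007, "y": 0, "z": 0.025, "ax": 0, "ay": 0, "az": 0, "jaw": -1}, {"x": 0.014, "y": 0, "z": 0.05, "ax": 0, "ay": 0, "az": 0, "jaw": -1}, {"x": 0.02, "y": 0, "z": 0.075, "ax": 0, "ay": 0, "az": 0, "jaw": -1}, {"x": 0.027, "y": 0, "z": 0.1, "ax": 0, "ay": 0, "az": 0, "jaw": -1}, {"x": 0.034, "y": 0, "z": 0.125, "ax": 0, "ay": 0, "az": 0, "jaw": -1}, {"x": 0.041, "y": 0, "z": 0.15, "ax": 0, "ay": 0, "az": 0, "jaw": -1}, {"x": 0.047, "y": 0, "z": 0.175, "ax": 0, "ay": 0, "az": 0, "jaw": -1}, {"x": 0.054, "y": 0, "z": 0.2, "ax": 0, "ay": 0, "az": 0, "jaw": -1}, {"x": 0.06, "y": 0, "z": 0.225, "ax": 0, "ay": 0, "az": 0, "jaw": -1}, {"x": 0.067, "y": 0, "z": 0.25, "ax": 0, "ay": 0, "az": 0, "jaw": -1}])

```text
time: 6.5
tool_pos: [518.4, -25.4, 112.6]
tcp_rot: [3.141, 0.262, -3.066]
contact_force: [1.1, 0.4, 0.1]
grip_width: 0.4
finger_force: 0.0
```

```bash
python3 - <<'E'
from h import *
b=np.load('pics/side0.npz')['p']
p,d,o=snap('side','si2'); print(o['tool_pos'],o['contact_force'])
f=lambda p:cv2.resize(p[215:315,300:400],None,fx=4,fy=4,interpolation=cv2.INTER_CUBIC)
cv2.imwrite('pics/c3.png',np.hstack([f(b),f(p)])[:,:,::-1])
E
```

```text
[518.40027645 -25.40569288 112.58959396] [1.08984134 0.37412184 0.09519117]
```

View pics/c3.png

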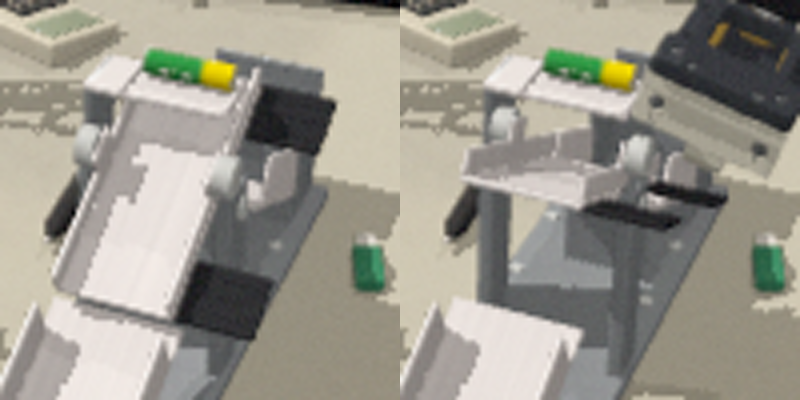

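The side view shows the gate rocked over: the left end is now raised, the pads at (690,195) and (630,215) have swapped heights, and the battery is still on the ledge at (590,65). Retract, straighten the tool and move to the battery's right.

Emit:
send_rows(rows=[{"x": -0.02, "y": 0, "z": -0.07, "ax": 0, "ay": 0, "az": 0, "jaw": -1}, {"x": -0.05, "y": 0, "z": -0.18, "ax": 0, "ay": 0, "az": 0, "jaw": -1}, {"x": -0.08, "y": 0, "z": -0.3, "ax": 0, "ay": 0, "az": 0, "jaw": -1}, {"x": -0.112, "y": 0, "z": -0.42, "ax": 0, "ay": 0, "az": 0, "jaw": -1}, {"x": -0.142, "y": 0, "z": -0.53, "ax": 0, "ay": 0, "az": 0, "jaw": -1}, {"x": -0.2, "y": -0.03, "z": -0.51, "ax": 0, "ay": 0.1, "az": 0, "jaw": -1}, {"x": -0.3, "y": -0.05, "z": -0.49, "ax": 0, "ay": 0.2, "az": 0, "jaw": -1}, {"x": -0.4, "y": -0.07, "z": -0.46, "ax": 0, "ay": 0.25, "az": 0, "jaw": -1}, {"x": -0.402, "y": -0.07, "z": -0.46, "ax": 0, "ay": 0.25, "az": 0, "jaw": -1}, {"x": -0.402, "y": -0.07, "z": -0.46, "ax": 0, "ay": 0.25, "az": 0, "jaw": -1}])

```text
time: 7.8
tool_pos: [572.4, -35.1, 222.2]
tcp_rot: [3.141, -0.001, -3.065]
contact_force: [-0.1, 0.3, -0.6]
grip_width: 0.6
finger_force: 0.0
```

```bash
python3 - <<'E'
from h import *
o=bot.get_obs(); print(o['time'],o['tool_pos'],o['tcp_rot'])
for n,f in(('scene','s3'),('side','si3')):
    p,d,o=snap(n,f); C=cloud(n,d); hsv=cv2.cvtColor(p,cv2.COLOR_RGB2HSV)
    m=(hsv[...,1]>110)&(hsv[...,0]>18)&(hsv[...,0]<85)&(C[...,2]>165)&(C[...,2]<190)&(abs(C[...,0]-573)<40)&(abs(C[...,1])<50)
    Q=C[m]; print(n,len(Q),Q.mean(0).round(1),np.percentile(Q,[2,98],0).round(1).tolist())
    # fingers near the tip
    m=(C[...,2]>212)&(C[...,2]<250)&(abs(C[...,0]-573)<30)&(abs(C[...,1]+35)<40); F=C[m]; print(' finger',len(F),np.percentile(F,[2,98],0).round(1).tolist() if len(F) else '')
sc=np.load('pics/s3.npz')['p']; si=np.load('pics/si3.npz')['p']
f=lambda p,u,v:cv2.resize(p[v:v+130,u:u+130],(400,400),interpolation=cv2.INTER_CUBIC)
cv2.imwrite('pics/c4.png',np.hstack([f(sc,235,150),f(si,290,190)])[:,:,::-1])
E
```

```text
7.8 [572.41428315 -35.13008511 222.16430961] [ 3.14111564e+00 -6.54287150e-04 -3.06545929e+00]
scene 146 [569.3   2.1 177. ] [[551.3, -2.7, 171.8], [593.6, 7.8, 179.8]]
 finger 226 [[560.4, -54.3, 224.4], [579.6, -19.6, 249.8]]
side 117 [570.3  10.4 173.7] [[550.2, 3.6, 166.5], [595.9, 14.3, 178.3]]
 finger 137 [[560.1, -50.0, 222.1], [581.5, -15.9, 249.7]]
```

View pics/c4.png

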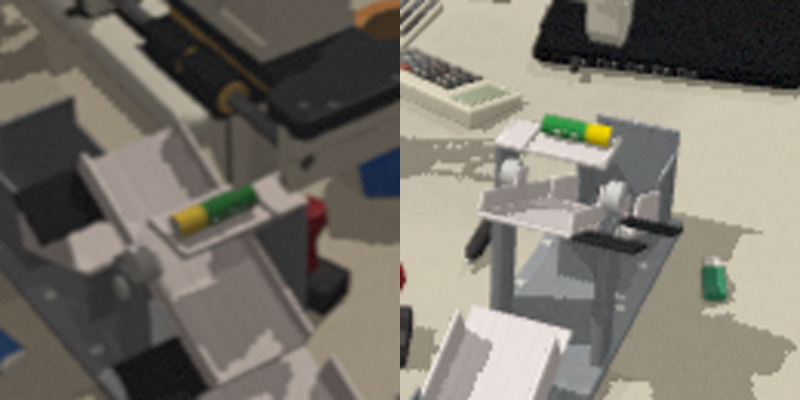

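Both views show the gate resting tipped right, the battery on the ledge at (215,210) in the left crop, and the fingers clear to its right. Lower and push slowly.

Emit:
send_rows(rows=[{"x": 0, "y": 0, "z": 0.07, "ax": 0, "ay": 0, "az": 0, "jaw": -1}, {"x": 0, "y": 0, "z": 0.15, "ax": 0, "ay": 0, "az": 0, "jaw": -1}, {"x": 0, "y": 0, "z": 0.22, "ax": 0, "ay": 0, "az": 0, "jaw": -1}, {"x": 0, "y": 0, "z": 0.265, "ax": 0, "ay": 0, "az": 0, "jaw": -1}, {"x": 0, "y": 0.03, "z": 0.265, "ax": 0, "ay": 0, "az": 0, "jaw": -1}, {"x": 0, "y": 0.06, "z": 0.265, "ax": 0, "ay": 0, "az": 0, "jaw": -1}, {"x": 0, "y": 0.085, "z": 0.265, "ax": 0, "ay": 0, "az": 0, "jaw": -1}, {"x": 0, "y": 0.11, "z": 0.265, "ax": 0, "ay": 0, "az": 0, "jaw": -1}, {"x": 0, "y": 0.135, "z": 0.265, "ax": 0, "ay": 0, "az": 0, "jaw": -1}, {"x": 0, "y": 0.16, "z": 0.265, "ax": 0, "ay": 0, "az": 0, "jaw": -1}])

```text
time: 9.15
tool_pos: [571.3, -5.2, 172.3]
tcp_rot: [-3.137, 0.003, -3.065]
contact_force: [-7.6, -10.2, 20.8]
grip_width: 0.5
finger_force: 10.8
```

```bash
cat > bat.py <<'E'
from h import *
import sys
o=bot.get_obs(); print(o['time'],o['tool_pos'],o['contact_force'])
for n in('scene','side'):
    p,d,o=snap(n,n+sys.argv[1]); C=cloud(n,d); hsv=cv2.cvtColor(p,cv2.COLOR_RGB2HSV)
    m=((hsv[...,1]>110)&(hsv[...,0]>18)&(hsv[...,0]<85)&(C[...,2]>18)&(C[...,2]<195)&(abs(C[...,0]-573)<45)&(abs(C[...,1]-35)<220)).astype(np.uint8)
    k,l,s,c=cv2.connectedComponentsWithStats(m)
    for i in range(1,k):
        if s[i,4]>15: print(n,s[i,4],c[i].round(),C[l==i].mean(0).round(1))
E
python3 bat.py 4
```

```text
9.15 [571.27091616  -5.1929249  172.28998146] [ -7.58038659 -10.21131914  20.82360645]
scene 47 [294. 220.] [555.6   6.5 175.1]
side 130 [347. 233.] [571.   15.3 173.7]
```

```bash
python3 - <<'E'
from h import *
sc=np.load('pics/scene4.npz')['p']; si=np.load('pics/side4.npz')['p']
f=lambda p,u,v:cv2.resize(p[v:v+90,u:u+80],(400,450),interpolation=cv2.INTER_CUBIC)
cv2.imwrite('pics/c5.png',np.hstack([f(sc,265,165),f(si,310,195)])[:,:,::-1])
d=np.load('pics/scene4.npz')['d'];C=cloud('scene',d)
F=C[(C[...,2]>160)&(C[...,2]<200)&(abs(C[...,0]-573)<30)&(C[...,1]<5)&(C[...,1]>-50)]
print(len(F),F[F[:,1].argsort()][::12].round())
E
```

```text
333 [[565. -24. 190.]
 [571. -23. 197.]
 [570. -22. 191.]
 [565. -22. 191.]
 [572. -21. 187.]
 [562. -20. 184.]
 [562. -16. 188.]
 [561. -12. 185.]
 [561. -10. 194.]
 [561.  -8. 180.]
 [561.  -7. 181.]
 [570.  -7. 160.]
 [574.  -6. 166.]
 [564.  -5. 164.]
 [562.  -5. 200.]
 [560.  -4. 194.]
 [560.  -3. 189.]
 [563.  -2. 186.]
 [556.  -2. 162.]
 [561.  -1. 162.]
 [548.  -0. 165.]
 [565.   0. 164.]
 [551.   1. 169.]
 [560.   2. 194.]
 [552.   3. 178.]
 [560.   3. 183.]
 [556.   4. 163.]
 [559.   4. 194.]]
```

View pics/c5.png

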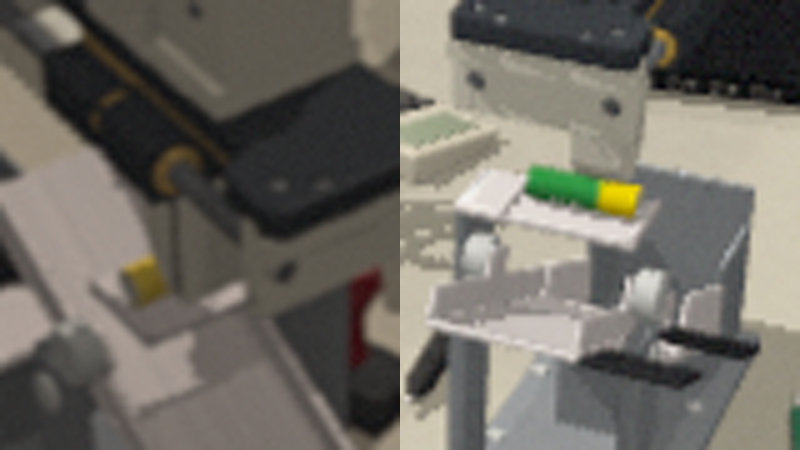

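The crop shows the battery still on the ledge near (610,190) after moving about 5 mm. It is jammed by friction because the fingertip corner sits above its centre, with 20 N upward. I'll ease off, then push again lower.

Emit:
send_rows(rows=[{"x": 0, "y": -0.01, "z": -0.01, "ax": 0, "ay": 0, "az": 0, "jaw": -1}, {"x": 0, "y": -0.025, "z": -0.015, "ax": 0, "ay": 0, "az": 0, "jaw": -1}, {"x": 0, "y": -0.045, "z": -0.015, "ax": 0, "ay": 0, "az": 0, "jaw": -1}, {"x": 0, "y": -0.07, "z": -0.015, "ax": 0, "ay": 0, "az": 0, "jaw": -1}, {"x": 0, "y": -0.1, "z": -0.015, "ax": 0, "ay": 0, "az": 0, "jaw": -1}, {"x": 0, "y": -0.12, "z": -0.015, "ax": 0, "ay": 0, "az": 0, "jaw": -1}, {"x": 0, "y": -0.12, "z": -0.015, "ax": 0, "ay": 0, "az": 0, "jaw": -1}, {"x": 0, "y": -0.12, "z": -0.015, "ax": 0, "ay": 0, "az": 0, "jaw": -1}, {"x": 0, "y": -0.12, "z": -0.015, "ax": 0, "ay": 0, "az": 0, "jaw": -1}, {"x": 0, "y": -0.12, "z": -0.015, "ax": 0, "ay": 0, "az": 0, "jaw": -1}])

```text
time: 10.5
tool_pos: [572.5, -27.2, 172.6]
tcp_rot: [3.142, 0.0, -3.065]
contact_force: [-0.0, -1.1, 0.7]
grip_width: 0.6
finger_force: 0.0
```

```bash
python3 bat.py 5; python3 - <<'E'
from h import *
C=cloud('scene',np.load('pics/scene5.npz')['d']); t=bot.get_obs()['tool_pos']
Y=np.array([-.077,.997])
for a,b in((170,178),(178,186),(186,200),(200,230)):
    F=C[(C[...,2]>a)&(C[...,2]<b)&(abs(C[...,0]-t[0])<15)&(abs(C[...,1]-t[1])<30)]
    if len(F): s=(F[:,:2]-t[:2])@Y; print(a,len(F),np.percentile(s,[2,50,98]).round(1),np.percentile(F[:,0]-t[0],[2,98]).round(1))
E
```

```text
10.5 [572.54931757 -27.17901017 172.64413528] [-0.02252163 -1.13155841  0.66239696]
scene 78 [296. 219.] [559.1   6.5 176. ]
side 126 [347. 233.] [570.8  14.8 173.6]
170 23 [-6.3  6.1 30.7] [-14.3  -6.6]
178 37 [-15.9   2.   16.9] [-11.6  -1.2]
186 134 [-18.6 -10.3  15.7] [-12.    6.8]
200 111 [-19.  -11.9  11.3] [-11.6   1.1]
```

The fingertips taper along the closing axis, so I'll turn the tool 90° and push with the flat 19 mm sides.

Emit:
send_rows(rows=[{"x": 0, "y": -0.02, "z": -0.05, "ax": 0, "ay": 0, "az": 0, "jaw": -1}, {"x": 0, "y": -0.03, "z": -0.1, "ax": 0, "ay": 0, "az": 0.1, "jaw": -1}, {"x": 0, "y": -0.03, "z": -0.15, "ax": 0, "ay": 0, "az": 0.25, "jaw": -1}, {"x": 0, "y": -0.03, "z": -0.15, "ax": 0, "ay": 0, "az": 0.4, "jaw": -1}, {"x": 0, "y": -0.03, "z": -0.15, "ax": 0, "ay": 0, "az": 0.55, "jaw": -1}, {"x": 0, "y": -0.03, "z": -0.15, "ax": 0, "ay": 0, "az": 0.7, "jaw": -1}, {"x": 0, "y": -0.03, "z": -0.15, "ax": 0, "ay": 0, "az": 0.85, "jaw": -1}, {"x": 0, "y": -0.03, "z": -0.15, "ax": 0, "ay": 0, "az": 1, "jaw": -1}, {"x": 0, "y": -0.03, "z": -0.15, "ax": 0, "ay": 0, "az": 1, "jaw": -1}, {"x": 0, "y": -0.03, "z": -0.15, "ax": 0, "ay": 0, "az": 1, "jaw": -1}])

```text
time: 11.85
tool_pos: [573.1, -33.5, 203.0]
tcp_rot: [3.141, 0.0, 2.173]
contact_force: [0.4, -0.5, -0.9]
grip_width: 0.6
finger_force: 0.0
```

Emit:
send_rows(rows=[{"x": 0, "y": 0, "z": 0, "ax": 0, "ay": 0, "az": 0.15, "jaw": -1}, {"x": 0, "y": 0, "z": 0, "ax": 0, "ay": 0, "az": 0.3, "jaw": -1}, {"x": 0, "y": 0, "z": 0, "ax": 0, "ay": 0, "az": 0.45, "jaw": -1}, {"x": 0, "y": 0, "z": 0, "ax": 0, "ay": 0, "az": 0.5, "jaw": -1}, {"x": 0, "y": 0, "z": 0.04, "ax": 0, "ay": 0, "az": 0.5, "jaw": -1}, {"x": 0, "y": 0, "z": 0.08, "ax": 0, "ay": 0, "az": 0.5, "jaw": -1}, {"x": 0, "y": 0, "z": 0.12, "ax": 0, "ay": 0, "az": 0.5, "jaw": -1}, {"x": 0, "y": 0, "z": 0.16, "ax": 0, "ay": 0, "az": 0.5, "jaw": -1}, {"x": 0, "y": 0, "z": 0.183, "ax": 0, "ay": 0, "az": 0.5, "jaw": -1}, {"x": 0, "y": 0, "z": 0.183, "ax": 0, "ay": 0, "az": 0.5, "jaw": -1}])

```text
time: 13.1
tool_pos: [572.8, -33.3, 165.6]
tcp_rot: [-3.141, -0.0, 1.647]
contact_force: [-0.8, -0.4, 0.3]
grip_width: 0.5
finger_force: 0.0
```

```bash
python3 bat.py 6; python3 - <<'E'
from h import *
o=bot.get_obs(); print(o['tcp_rot'],o['joint_positions'].round(2)); t=o['tool_pos']
Y=np.array([-.077,.997])
for n in('scene','side'):
  C=cloud(n,np.load('pics/%s6.npz'%n)['d'])
  for a,b in((166,172),(172,178),(178,186),(186,200)):
    F=C[(C[...,2]>a)&(C[...,2]<b)&(abs(C[...,0]-t[0])<25)&(abs(C[...,1]-t[1])<16)]
    if len(F): s=(F[:,:2]-t[:2])@Y; print(n,a,len(F),np.percentile(s,[2,50,98]).round(1),np.percentile(F[:,0]-t[0],[2,98]).round(1))
E
```

```text
13.1 [572.84169912 -33.28775517 165.60952315] [-0.80792355 -0.43237181  0.313441  ]
scene 26 [296. 222.] [558.1   2.8 173.3]
side 127 [347. 233.] [570.8  14.9 173.6]
[3.14112550e+00 6.03777361e-05 1.64682756e+00] [-0.19  0.48  1.48  0.    1.18 -0.27]
scene 166 23 [-11.6  -9.7  -7. ] [-6.4  9. ]
scene 172 39 [-11.8 -10.4  -8.4] [-11.4  15.7]
scene 178 95 [-11.9  -9.8   8.8] [-18.   16.4]
scene 186 173 [-12.   -9.8   9.3] [-18.7  17.4]
side 166 17 [ 9.2 10.2 12.2] [-8.1  5.8]
side 172 31 [ 2.9 11.1 14.8] [-15.6  13.4]
side 178 58 [-8.3 10.3 14.1] [-17.4  14.5]
side 186 110 [-5.6 11.1 14.1] [-18.3  16.7]
```

Emit:
send_rows(rows=[{"x": 0.05, "y": 0, "z": 0, "ax": 0, "ay": 0, "az": 0, "jaw": -1}, {"x": 0.09, "y": 0, "z": 0, "ax": 0, "ay": 0, "az": 0, "jaw": -1}, {"x": 0.12, "y": 0, "z": 0, "ax": 0, "ay": 0, "az": 0, "jaw": -1}, {"x": 0.145, "y": 0, "z": -0.008, "ax": 0, "ay": 0, "az": 0, "jaw": -1}, {"x": 0.17, "y": 0, "z": -0.016, "ax": 0, "ay": 0, "az": 0, "jaw": -1}, {"x": 0.19, "y": 0, "z": -0.02, "ax": 0, "ay": 0, "az": 0, "jaw": -1}, {"x": 0.19, "y": 0, "z": -0.02, "ax": 0, "ay": 0, "az": 0, "jaw": -1}, {"x": 0.19, "y": 0, "z": -0.02, "ax": 0, "ay": 0, "az": 0, "jaw": -1}, {"x": 0.19, "y": 0, "z": -0.02, "ax": 0, "ay": 0, "az": 0, "jaw": -1}, {"x": 0.19, "y": 0, "z": -0.02, "ax": 0, "ay": 0, "az": 0, "jaw": -1}])

```text
time: 14.45
tool_pos: [570.1, 4.4, 170.0]
tcp_rot: [3.142, -0.0, 1.647]
contact_force: [-0.4, -0.2, 0.2]
grip_width: 0.3
finger_force: 0.0
```

```bash
python3 bat.py 7
```

```text
14.45 [570.12341141   4.43011832 170.01043126] [-0.44295325 -0.19240689  0.15609866]
scene 37 [288. 215.] [553.4  22.  176. ]
side 114 [345. 237.] [568.7  30.9 173.3]
```

Emit:
send_rows(rows=[{"x": 0.01, "y": 0, "z": 0.015, "ax": 0, "ay": 0, "az": 0, "jaw": -1}, {"x": 0.03, "y": 0, "z": 0.01, "ax": 0, "ay": 0, "az": 0, "jaw": -1}, {"x": 0.05, "y": 0, "z": 0.005, "ax": 0, "ay": 0, "az": 0, "jaw": -1}, {"x": 0.04, "y": 0, "z": 0, "ax": 0, "ay": 0, "az": 0, "jaw": -1}, {"x": 0, "y": 0, "z": 0, "ax": 0, "ay": 0, "az": 0, "jaw": -1}, {"x": 0, "y": 0, "z": 0, "ax": 0, "ay": 0, "az": 0, "jaw": -1}, {"x": 0, "y": 0, "z": 0, "ax": 0, "ay": 0, "az": 0, "jaw": -1}, {"x": 0, "y": 0, "z": 0, "ax": 0, "ay": 0, "az": 0, "jaw": -1}, {"x": 0, "y": 0, "z": 0, "ax": 0, "ay": 0, "az": 0, "jaw": -1}, {"x": 0, "y": 0, "z": 0, "ax": 0, "ay": 0, "az": 0, "jaw": -1}])

```text
time: 15.8
tool_pos: [570.1, 4.7, 170.0]
tcp_rot: [3.142, -0.0, 1.647]
contact_force: [0.0, -0.1, 0.1]
grip_width: 0.5
finger_force: 0.0
```

```bash
python3 bat.py 8
```

```text
15.8 [570.11429105   4.6520656  170.03199268] [ 0.02090721 -0.11239156  0.13354414]
```

The battery has left the ledge. Retract upward and look.

Emit:
send_rows(rows=[{"x": 0, "y": 0, "z": -0.1, "ax": 0, "ay": 0, "az": 0, "jaw": -1}, {"x": 0, "y": 0, "z": -0.25, "ax": 0, "ay": 0, "az": 0, "jaw": -1}, {"x": 0, "y": 0, "z": -0.4, "ax": 0, "ay": 0, "az": 0, "jaw": -1}, {"x": 0, "y": -0.15, "z": -0.5, "ax": 0, "ay": 0, "az": 0, "jaw": -1}, {"x": 0.1, "y": -0.3, "z": -0.5, "ax": 0, "ay": 0, "az": 0, "jaw": -1}, {"x": 0.2, "y": -0.4, "z": -0.5, "ax": 0, "ay": 0, "az": 0, "jaw": -1}, {"x": 0.3, "y": -0.5, "z": -0.5, "ax": 0, "ay": 0, "az": 0, "jaw": -1}, {"x": 0.4, "y": -0.5, "z": -0.5, "ax": 0, "ay": 0, "az": 0, "jaw": -1}, {"x": 0.4, "y": -0.5, "z": -0.5, "ax": 0, "ay": 0, "az": 0, "jaw": -1}, {"x": 0.4, "y": -0.5, "z": -0.5, "ax": 0, "ay": 0, "az": 0, "jaw": -1}])

```text
time: 17.15
tool_pos: [464.5, 76.4, 270.0]
tcp_rot: [3.141, 0.0, 1.647]
contact_force: [-0.6, -1.2, 0.4]
grip_width: 0.6
finger_force: 0.0
```

```bash
python3 bat.py 9; python3 - <<'E'
from h import *
sc=np.load('pics/scene9.npz')['p']; si=np.load('pics/side9.npz')['p']
f=lambda p,u,v,w:cv2.resize(p[v:v+w*3//2,u:u+w],(400,600),interpolation=cv2.INTER_CUBIC)
cv2.imwrite('pics/c6.png',np.hstack([f(sc,250,165,145),f(si,290,200,110)])[:,:,::-1])
E
```

```text
17.15 [464.5221314   76.35587004 270.01847763] [-0.60859503 -1.15553723  0.36132681]
```

View pics/c6.png

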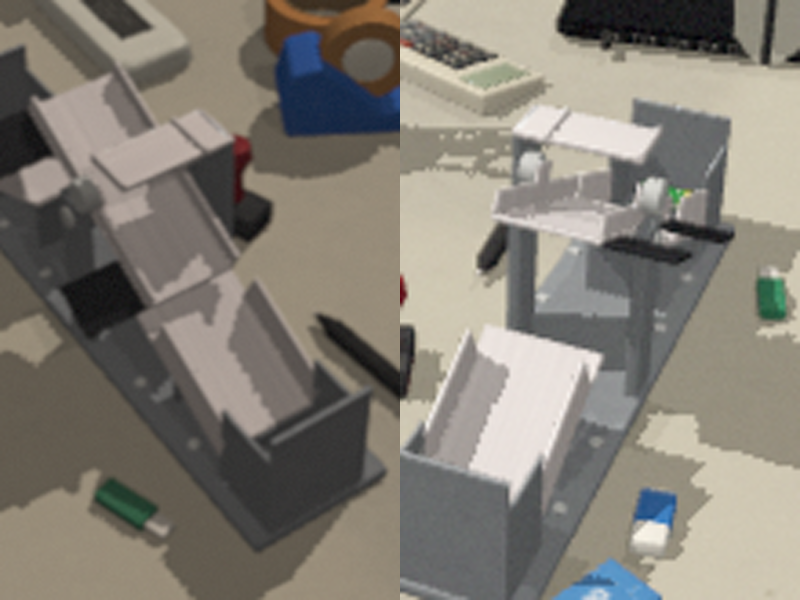

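The side crop shows a green/yellow glint at (680,192), seen past the gate toward the right pocket, and the gate still tipped right. I'll check its position and that it is still.

```bash
python3 - <<'E'
from h import *
for k in range(2):
    p,d,o=snap('side','e%d'%k); C=cloud('side',d); hsv=cv2.cvtColor(p,cv2.COLOR_RGB2HSV)
    m=np.zeros(d.shape,bool); m[245:260,358:378]=True; m&=(hsv[...,1]>110)&(hsv[...,0]>18)&(hsv[...,0]<85)
    print(o['time'],m.sum(),C[m].round(0).tolist()[:8])
    Q=np.median(C[m],0)[:2]-[575,37]; c,s=np.cos(.077),np.sin(.077); print('sorter',Q@[c,s],Q@[-s,c])
E
```

```text
17.25 7 [[587.0, -149.0, 32.0], [584.0, -148.0, 34.0], [578.0, -153.0, 33.0], [583.0, -145.0, 33.0], [579.0, -148.0, 32.0], [583.0, -146.0, 30.0], [580.0, -144.0, 31.0]]
sorter -6.408660711179893 -184.89261382063404
17.3 6 [[587.0, -148.0, 33.0], [584.0, -148.0, 34.0], [577.0, -151.0, 34.0], [584.0, -147.0, 32.0], [584.0, -148.0, 28.0], [580.0, -146.0, 30.0]]
sorter -5.677121955420364 -184.97198422636617
```

The battery lies still in the right pocket, at sorter y ≈ -185 mm and z ≈ 30 mm. Handing in.

```bash
python3 -c "
from plant import bot
print(bot.close_job())"
```

```text
the job is handed in; nothing more can be done
None
```

The gate is tipped to its other stop and the battery rolled by itself into the right pocket, where it lies still; I handed the job in at about 17 s (no verdict was shown), after one first push that jammed the battery at about 20 N and was eased off and redone.

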